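Index a welding turntable to its next quarter mark with the worm crank

TASK

Take the upright crank handle of the indexing table and wind it clockwise (seen from above) until the next black mark on the round plate, the one travelling towards the fixed pointer, lines up with the pointer tip. The drive is a slow worm, so this takes about two turns, more or less; then let go of the handle.

Things in the scene. Friction and masses are not known exactly. Their poses are not given: they have to be found in the camera images.
- crank_handle (a point): On the axis of the crank's upright round black grip (24 mm diameter, 60 mm long, spins freely on its own axis), 20 mm below its top, 136 mm above the table. It circles the shaft at 45 mm radius at constant height, pushed by about 3 N; a hand holding it need not turn. The crank arm below has its top 94 mm above the table; the bracket on the plate stays under 100 mm.
- crank_shaft (a point): Fixed point on the crank's upright axis, 136 mm above the table like crank_handle, over a grey gearbox 145 mm from the plate's axis. Twelve crank turns turn the plate once, the same way round: crank clockwise from above, plate clockwise from above. The crank stays where it is left.
- next_mark (a point): On the next of four black lines (6 x 22 mm, a quarter turn apart) at the rim of the round steel plate (160 mm diameter, top 44 mm above the table, a bracket strapped on it): the line 50 to 80 degrees short of the pointer, which nears it as the crank is wound clockwise. The point lies 72 mm from the plate's axis and turns with it.
- pointer (a point): Under the tip of the fixed steel pointer finger (16 mm wide, pointed), which stands on a grey post and reaches over the plate's rim; 72 mm from the plate's axis, so next_mark comes to it when lined up. At a distance d between the two the plate has 2*asin(d / 144 mm) to turn, the crank twelve times that (1.7 to 2.6 turns at the start).

How it is judged:
At the end, for the whole second after the job is handed in: The next mark stands at the pointer, within 10 mm along the rim, and the handle is released (horizontal distance between next_mark and pointer below 0.01 m); the robot touches nothing.
It also fails if it takes over 51 s, if anything falls off the work surface, if the arm or the gripper's body presses on something with over 40 N, if the wrist force passes 120 N, or if a joint passes its speed limit or range.

ROBOT

A 6-joint arm with a two-finger parallel gripper is mounted at the origin on the work surface; the furniture and walls round the work are solid. World frame = base frame: x ahead of the robot, y to its left, z up, the work surface at z = 0. Lengths are in m, angles in rad, forces in N, time in s.
With the tool pointing down it reaches from about 0.375 to 0.975 m from the base axis. Payload 3.8 kg.
Tool frame: the origin (TCP) lies midway between the tips of the shut fingers; the grasp point (between the pads) lies 19 mm behind it; z points along the fingers, y is the line along which they close (so a half turn about z gives the same grasp; the last joint's range is limited). The gripper opens to 85 mm and grips with 20 to 120 N. Pads are 22 mm wide; open, the fingers measure 114 mm over their backs; the gripper's body (76 mm by 85 mm) begins 54 mm behind the grasp point. The pads swing forward as they close: fully open they stand 13 mm farther back than shut.
Start: joints at [-1.351, 0.264, 1.604, -0, 1.274, -0.037], TCP at [0.171, -0.653, 0.231] pointing down, gripper open.
Joint ranges: [-2.63, 2.63], [-0.94, 2.18], [0.31, 2.57], [-1.31, 4.45], [0, 2.66], [-2.55, 2.55]. Speed limits (rad/s): [2.57, 2.57, 3.14, 3.14, 3.14, 3.14].

INTERFACE

Orientations are given as a unit quaternion [w, x, y, z].
In Python, from bench import state, grab_frame, sign_off gives the robot as it stands. The module is installed in compiled form; this text tells all that it offers.
- The arm moves only by the tool step_arm, never from a script. Its argument "commands" is a list of rows, each a list of 2 entries, a list of its own where there are three numbers: the shift along the world's x, y, z in cm, then the turn about the world's z in rad. In form: [[[dx, dy, dz], yaw], ...]. A call has 1 to 12 rows; each row is the pose to reach, as a shift and turn from the pose commanded when the call began; what a row does not reach only later rows make up. A row lasts 1/10 s, in which the tool goes at most 50 mm and 8.59 degrees, less where a joint would pass 70% of its speed; a pose out of reach is approached as far as the arm can. A call with a gripper value outside its range is refused whole. "jaw" is the gripper command: -1 is shut, 1 is fully open, values between are in proportion, set as the call begins (left out, the last holds). The fingers move at their own pace and stop on an object; "grip_force" is the grip in N (left out, the last holds). Time passes only in rows, so rows that repeat a pose let the fingers close. It gives the time, the measured TCP pose, the force, the opening and the grip force at its end, in the units of the state.
- state(): the state, without advancing time (a new reading comes with each control period).
- grab_frame(name): name is "side" or "top" or "wrist"; returns a dict with "frame" (400x640x3 uint8, red, green, blue), "camera_matrix" (3x3 intrinsics, pixels), "k1" (the pictures are not rectified: a ray, as slopes to the right and down, at radius r is drawn at 1 + k1 r^2 times it, then the intrinsics apply), "R" (3x3) and "t" (3): a world point X has camera coordinates R X + t. Camera axes: x right, y down, z forward; pixel columns grow to the right and rows downward; lengths in m; the calibration is good to about 2 mm. A picture is of the moment at which its call begins. There is no depth.
- sign_off(): hands the job in; it is judged then, once.
The state is a dict: "clock": time; "joint_pos": joint angles; "qd": joint speeds; "tau": joint torques, N m; "tcp_pos": TCP position; "ee_rot": TCP orientation; "force": force on the tool from outside, world axes, zero at the start; "ft_torque": the same for the moment, N m; "finger_gap": opening from 0.0 (shut) to 1.0 (fully open); "grasp_force": force on a finger pad.
Only numpy, scipy, OpenCV 4.12 (cv2) and the standard library are available. Lean on these libraries where they do the work, as an engineer would, in place of code of your own. Each camera call takes 0.05 s, during which the arm holds its last target. There are 200 camera calls.

## Working session

There is one attempt and no reset: what is moved stays moved. The work goes in short steps, Python scripts to look and compute and a tool call to move; the robot and the scene stay as the last step left them, time stands still between calls to the robot, and variables do not carry over. Pictures are saved under pics/ and viewed, at most 10 in all, crops included, and the job is handed in when it is done.

Besides the shell and the picture viewer there is one more tool, called after "Call:" by a JSON object that holds its "api" and its "payload", one argument or row to a line. step_arm: Moves the arm, as the interface text tells. Its arguments: {"type":"object","properties":{"commands":{"type":"array","items":{"type":"array"}},"jaw":{"type":"number"},"grip_force":{"type":"number"}},"required":["commands"]}

```bash
mkdir -p pics
cat > h.py <<'E'
import numpy as np, cv2
from bench import state, grab_frame, sign_off
def snap(n,f):
    d=grab_frame(n); cv2.imwrite(f'pics/{f}.png',d['frame'][:,:,::-1]); 
    np.savez(f'{f}.npz',K=d['camera_matrix'],k1=d['k1'],R=d['R'],t=d['t'],frame=d['frame']); return d
def back(f,u,v,z):
    d=np.load(f+'.npz');K=d['K']
    p=cv2.undistortPoints(np.array([[[u,v]]],float),K,np.array([float(d['k1']),0,0,0]))[0,0] if 0 else None
    x=np.array([(u-K[0,2])/K[0,0],(v-K[1,2])/K[1,1]]);s=x.copy()
    for _ in range(30): s=x/(1+float(d['k1'])*(s@s))
    R,t=d['R'],d['t'];r=R.T@np.array([s[0],s[1],1]);c=-R.T@t
    return c+r*(z-c[2])/r[2]
def proj(f,X):
    d=np.load(f+'.npz');K=d['K'];c=d['R']@np.array(X)+d['t'];s=c[:2]/c[2];s=s*(1+float(d['k1'])*(s@s))
    return K[:2,:2]@s+K[:2,2]
E
python3 - <<'E'
from h import *
for n in ('top','side'): 
    d=snap(n,n+'0'); print(n,-d['R'].T@d['t'],d['camera_matrix'][0,0],d['k1'])
print(state())
E
```

```text
top [ 0.30435389 -0.07933968  0.95105591] 450.75620108887836 -0.06692419236823181
side [ 0.3907614  -0.73692352  0.68433972] 368.43011479760224 -0.08499484051628431
{'clock': 0.1, 'joint_pos': array([-1.35091196e+00,  2.64694910e-01,  1.60526957e+00,  1.61341115e-06,
        1.27372642e+00, -3.68940432e-02]), 'qd': array([ 0.00044009, -0.00148689, -0.00380095,  0.00258858,  0.00023994,
        0.00100822]), 'tau': array([ 4.40615040e-04, -5.16707218e+01, -3.68590522e+01, -1.34789884e-04,
        6.27865884e-03, -2.00337632e-05]), 'tcp_pos': array([ 0.17128011, -0.65219928,  0.23005767]), 'ee_rot': array([-1.04480517e-03,  9.91768906e-01,  1.28036467e-01, -9.50879060e-05]), 'force': array([ 0.63594219, -0.10874455,  0.08435479]), 'ft_torque': array([ 0.01899976, -0.08031837, -0.03052754]), 'grasp_force': 0.0, 'finger_gap': 1.0025846826361862}
```

View pics/top0.png

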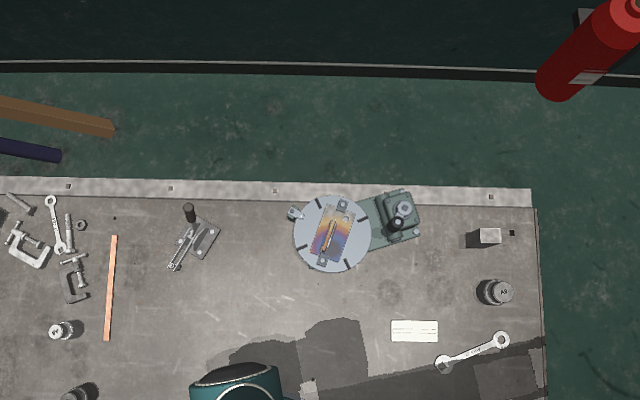

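View pics/side0.png

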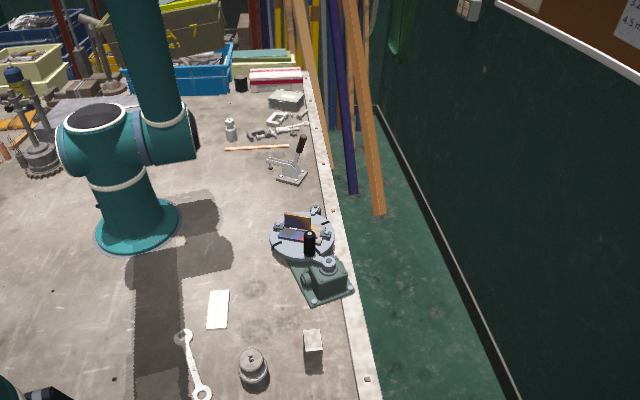

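The top view shows the plate near (331,234), the crank near (403,210) with its grip near (397,222), and the pointer post near (296,214). I'll zoom in next.

Run:
```python
from h import *
a=cv2.imread('pics/top0.png')[180:285,280:430]; b=cv2.imread('pics/side0.png')[195:310,260:365]
a=cv2.resize(a,(750,525),interpolation=cv2.INTER_CUBIC)
cv2.imwrite('pics/c1.png',a)
for n,u,v,z in [('plate',331,234,.044),('shaft',403,209,.1),('handle',397,222,.156)]: print(n,back('top0',u,v,z))
```

```text
plate [ 0.43005758 -0.10548064  0.044     ]
shaft [ 0.47423283 -0.2417809   0.1       ]
handle [ 0.43906238 -0.21999911  0.156     ]
```

View pics/c1.png

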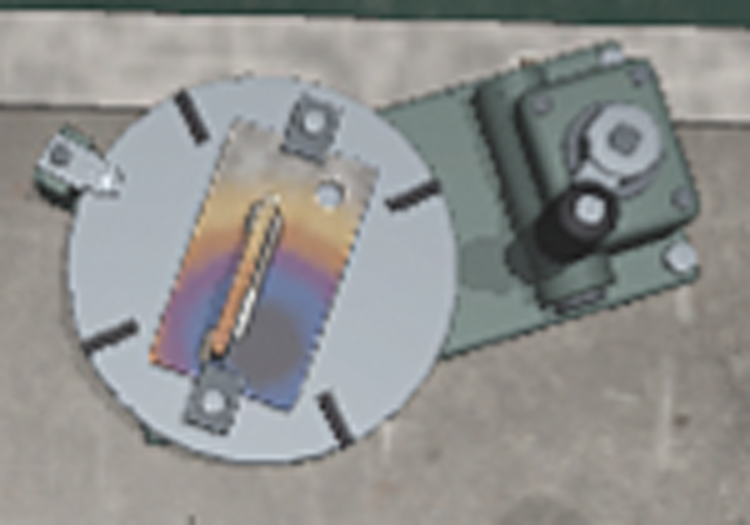

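Run:
```python
from h import *
q=lambda u,v,z: back('top0',280+u/5-.4,180+v/5-.4,z)
m=[q(*p,.044) for p in [(110,337),(192,117),(413,195),(337,420)]]
c=np.mean(m,0);print('c',c,[np.linalg.norm(x-c) for x in m],[np.degrees(np.arctan2(*(x-c)[1::-1])) for x in m])
for z in(.05,.056,.06):
  p=q(119,184,z);print('ptr',p,np.linalg.norm((p-c)[:2]),np.degrees(np.arctan2(*(p-c)[1::-1])))
h=q(592,207,.156)
for z in(.094,.1,.11):
  s=q(624,139,z);print('shaft',s,np.linalg.norm((s-c)[:2]),np.linalg.norm((s-h)[:2]),np.degrees(np.arctan2(*(h-s)[1::-1])))
print('h',h)
S=(.4,)
for n in('handle',):print(proj('side0',[h[0],h[1],.156]),proj('side0',[h[0],h[1],.096]),proj('side0',[*q(624,139,.1)[:2],.1]))
```

```text
c [ 0.43253448 -0.10788651  0.044     ] [np.float64(0.0682972664820608), np.float64(0.06816525554089041), np.float64(0.06807320999554065), np.float64(0.06871711307512243)] [np.float64(116.42753982572106), np.float64(26.42889213224132), np.float64(-63.10828636045938), np.float64(-153.3824392809909)]
ptr [ 0.4637978 -0.0486189  0.05     ] 0.06700779410605315 62.18861858259904
ptr [ 0.46273608 -0.04882347  0.056     ] 0.06633686755548267 62.91729029238611
ptr [ 0.46202827 -0.04895984  0.06      ] 0.0658956447390903 63.41126297461245
shaft [ 0.47866819 -0.24570117  0.094     ] 0.14533133778862056 0.04466967450694736 147.67451885360822
shaft [ 0.47744787 -0.24453652  0.1       ] 0.14384170441545455 0.04301697916108071 148.11621187792915
shaft [ 0.47541399 -0.24259544  0.11      ] 0.14136883202640496 0.040268789220735096 148.93283920513827
h [ 0.44092124 -0.22181503  0.156     ]
[309.79798747 234.23459445] [309.600764   254.16337522] [328.19994934 259.97946577]
```

Call:
{"api": "step_arm", "payload": {
  "commands": [
    [[5, 8, 0], 0],
    [[10, 16, 0], 0],
    [[15, 24, 0], 0],
    [[20, 32, 0], 0],
    [[24, 38.5, 0], 0],
    [[26.9, 43, 0], 0],
    [[26.9, 43, 0], 0],
    [[26.9, 43, 0], 0],
    [[26.9, 43, 0], 0],
    [[26.9, 43, 0], 0],
    [[26.9, 43, 0], 0],
    [[26.9, 43, 0], 0]
  ],
  "jaw": 1,
  "grip_force": 20
}}

```text
clock: 1.3
tcp_pos: [0.4408, -0.2215, 0.2309]
ee_rot: [-0.0, 0.992, 0.13, -0.0]
force: [-0.4, 0.5, -0.1]
finger_gap: 1.001
grasp_force: 0.0
```

Run:
```python
from h import *
d=snap('wrist','w1'); s=state(); print(s['clock'],s['tcp_pos'],s['joint_pos'],s['ee_rot'])
print(proj('w1',[.4405,-.222,.156]),proj('w1',[.4785,-.2458,.1]),proj('w1',[.4325,-.1079,.044]))
```

```text
1.35 [ 0.44021386 -0.22268286  0.23092999] [-5.18210507e-01 -8.35374176e-02  1.98169506e+00 -9.00684956e-04
  1.24413202e+00  7.94102978e-01] [ 1.29965882e-04  9.91641142e-01  1.29025357e-01 -5.35206921e-04]
[322.7110442  203.95915707] [363.16185792 145.30598238] [207.65822704 144.69737914]
```

View pics/w1.png

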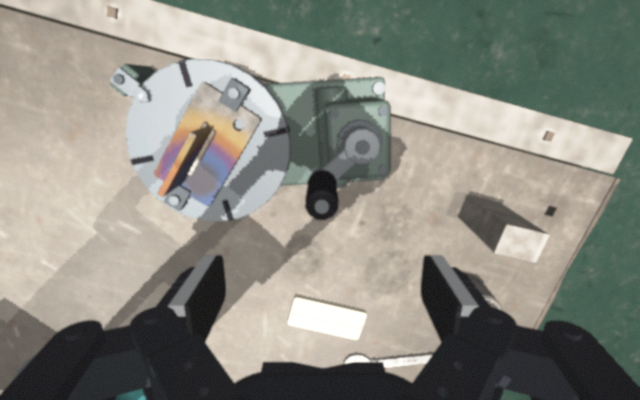

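The wrist view has the grip top at (322,206) and the shaft at (363,146), within 2 px of prediction. Next I descend and grip.

Call:
{"api": "step_arm", "payload": {
  "commands": [
    [[0, 0, -3], 0],
    [[0, 0, -6], 0],
    [[0, 0, -9], 0],
    [[0, 0, -11], 0],
    [[0, 0, -11.4], 0],
    [[0, 0, -11.4], 0]
  ]
}}

```text
clock: 1.95
tcp_pos: [0.4392, -0.2239, 0.1166]
ee_rot: [-0.0, 0.992, 0.127, -0.001]
force: [0.5, -0.3, -0.6]
finger_gap: 1.002
grasp_force: 0.0
```

Call:
{"api": "step_arm", "payload": {
  "commands": [
    [[0, 0, 0], 0],
    [[0, 0, 0], 0],
    [[0, 0, 0], 0],
    [[0, 0, 0], 0],
    [[0, 0, 0], 0],
    [[0, 0, 0], 0],
    [[0, 0, 0], 0],
    [[0, 0, 0], 0],
    [[0, 0, 0], 0],
    [[0, 0, 0], 0]
  ],
  "jaw": -1,
  "grip_force": 30
}}

```text
clock: 2.95
tcp_pos: [0.4406, -0.2226, 0.1181]
ee_rot: [-0.0, 0.992, 0.128, 0.0]
force: [-2.4, 2.1, 6.4]
finger_gap: 0.273
grasp_force: 30.2
```

Run:
```python
import numpy as np
# rows relative to the pose commanded at the start of each call, 15 deg/row
c=np.array([.4785,-.2458]);a0=148
print(state:=0)
A=lambda a:4.5*np.array([np.cos(np.radians(a)),np.sin(np.radians(a))])
for k in range(4):
    s=a0-180*k
    print(k,[[[*(float(x) for x in np.round(A(s-15*i)-A(s),2)),0],0] for i in range(1,13)])
```

```text
0
0 [[[0.75, 0.91, 0], 0], [[1.7, 1.59, 0], 0], [[2.8, 2.0, 0], 0], [[3.97, 2.11, 0], 0], [[5.13, 1.92, 0], 0], [[6.2, 1.43, 0], 0], [[7.11, 0.68, 0], 0], [[7.79, -0.27, 0], 0], [[8.2, -1.37, 0], 0], [[8.31, -2.54, 0], 0], [[8.12, -3.7, 0], 0], [[7.63, -4.77, 0], 0]]
1 [[[-0.75, -0.91, 0], 0], [[-1.7, -1.59, 0], 0], [[-2.8, -2.0, 0], 0], [[-3.97, -2.11, 0], 0], [[-5.13, -1.92, 0], 0], [[-6.2, -1.43, 0], 0], [[-7.11, -0.68, 0], 0], [[-7.79, 0.27, 0], 0], [[-8.2, 1.37, 0], 0], [[-8.31, 2.54, 0], 0], [[-8.12, 3.7, 0], 0], [[-7.63, 4.77, 0], 0]]
2 [[[0.75, 0.91, 0], 0], [[1.7, 1.59, 0], 0], [[2.8, 2.0, 0], 0], [[3.97, 2.11, 0], 0], [[5.13, 1.92, 0], 0], [[6.2, 1.43, 0], 0], [[7.11, 0.68, 0], 0], [[7.79, -0.27, 0], 0], [[8.2, -1.37, 0], 0], [[8.31, -2.54, 0], 0], [[8.12, -3.7, 0], 0], [[7.63, -4.77, 0], 0]]
3 [[[-0.75, -0.91, 0], 0], [[-1.7, -1.59, 0], 0], [[-2.8, -2.0, 0], 0], [[-3.97, -2.11, 0], 0], [[-5.13, -1.92, 0], 0], [[-6.2, -1.43, 0], 0], [[-7.11, -0.68, 0], 0], [[-7.79, 0.27, 0], 0], [[-8.2, 1.37, 0], 0], [[-8.31, 2.54, 0], 0], [[-8.12, 3.7, 0], 0], [[-7.63, 4.77, 0], 0]]
```

The jaws are open 23 mm on a 24 mm grip, so it is held. First a short trial arc.

Call:
{"api": "step_arm", "payload": {
  "commands": [
    [[0.35, 0.48, 0], 0],
    [[0.75, 0.91, 0], 0],
    [[1.2, 1.3, 0], 0],
    [[1.7, 1.59, 0], 0],
    [[2.25, 1.83, 0], 0],
    [[2.8, 2.0, 0], 0]
  ]
}}

```text
clock: 3.55
tcp_pos: [0.4677, -0.2013, 0.1181]
ee_rot: [-0.001, 0.992, 0.128, -0.001]
force: [-5.1, 6.3, 9.7]
finger_gap: 0.271
grasp_force: 30.6
```

Call:
{"api": "step_arm", "payload": {
  "commands": [
    [[1.17, 0.11, 0], 0],
    [[2.33, -0.08, 0], 0],
    [[3.4, -0.57, 0], 0],
    [[4.31, -1.32, 0], 0],
    [[4.99, -2.27, 0], 0],
    [[5.4, -3.37, 0], 0],
    [[5.51, -4.54, 0], 0],
    [[5.32, -5.7, 0], 0],
    [[4.83, -6.77, 0], 0]
  ]
}}

```text
clock: 4.45
tcp_pos: [0.5165, -0.271, 0.118]
ee_rot: [-0.0, 0.992, 0.128, -0.0]
force: [-2.8, 6.6, 9.8]
finger_gap: 0.272
grasp_force: 30.7
```

Call:
{"api": "step_arm", "payload": {
  "commands": [
    [[-0.75, -0.91, 0], 0],
    [[-1.7, -1.59, 0], 0],
    [[-2.8, -2.0, 0], 0],
    [[-3.97, -2.11, 0], 0],
    [[-5.13, -1.92, 0], 0],
    [[-6.2, -1.43, 0], 0],
    [[-7.11, -0.68, 0], 0],
    [[-7.79, 0.27, 0], 0],
    [[-8.2, 1.37, 0], 0],
    [[-8.31, 2.54, 0], 0],
    [[-8.12, 3.7, 0], 0],
    [[-7.63, 4.77, 0], 0]
  ]
}}

```text
clock: 5.65
tcp_pos: [0.44, -0.2236, 0.1181]
ee_rot: [0.001, 0.992, 0.128, -0.001]
force: [-1.1, -3.5, 6.3]
finger_gap: 0.275
grasp_force: 30.5
```

One turn is done with low forces. I'll wind another half turn and then look.

Call:
{"api": "step_arm", "payload": {
  "commands": [
    [[0.75, 0.91, 0], 0],
    [[1.7, 1.59, 0], 0],
    [[2.8, 2.0, 0], 0],
    [[3.97, 2.11, 0], 0],
    [[5.13, 1.92, 0], 0],
    [[6.2, 1.43, 0], 0],
    [[7.11, 0.68, 0], 0],
    [[7.79, -0.27, 0], 0],
    [[8.2, -1.37, 0], 0],
    [[8.31, -2.54, 0], 0],
    [[8.12, -3.7, 0], 0],
    [[7.63, -4.77, 0], 0]
  ]
}}

```text
clock: 6.85
tcp_pos: [0.5172, -0.27, 0.118]
ee_rot: [-0.001, 0.992, 0.128, 0.0]
force: [-0.7, 4.8, 10.2]
finger_gap: 0.267
grasp_force: 30.8
```

Run:
```python
from h import *
snap('wrist','w2');snap('top','t2')
a=cv2.imread('pics/t2.png')[180:285,280:430]; b=cv2.imread('pics/w2.png')
a=cv2.resize(a,(428,300),interpolation=cv2.INTER_CUBIC)
b=cv2.resize(b,(480,300))
cv2.imwrite('pics/c2.png',np.vstack([np.pad(a,((0,0),(0,52),(0,0))),b]))
c=np.array([.4325,-.1079])
for ang in (62.8,71.3): print(proj('t2',[*(c+.072*np.array([np.cos(np.radians(ang)),np.sin(np.radians(ang))])),.044]))
```

```text
[301.1822099 216.0784681]
[298.98879374 220.77040058]
```

View pics/c2.png

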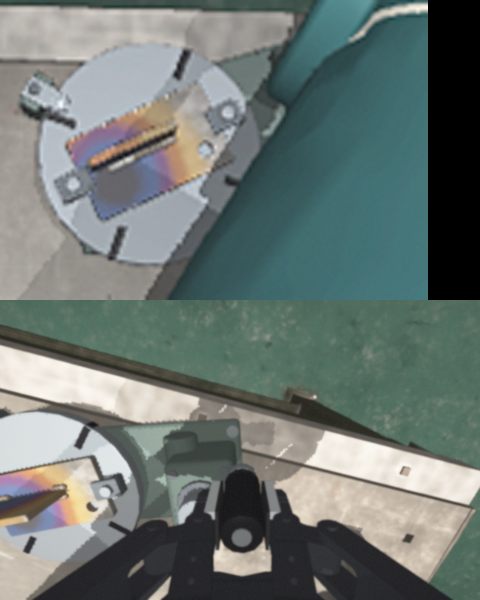

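In the top crop the mark at (60,117) is just short of the pointer tip at (67,103), roughly 8° of plate, as planned. I'll wind about 105° more.

Call:
{"api": "step_arm", "payload": {
  "commands": [
    [[-0.75, -0.91, 0], 0],
    [[-1.7, -1.59, 0], 0],
    [[-2.8, -2.0, 0], 0],
    [[-3.97, -2.11, 0], 0],
    [[-5.13, -1.92, 0], 0],
    [[-6.2, -1.43, 0], 0],
    [[-7.11, -0.68, 0], 0],
    [[-7.11, -0.68, 0], 0],
    [[-7.11, -0.68, 0], 0]
  ]
}}

```text
clock: 7.85
tcp_pos: [0.4466, -0.2752, 0.118]
ee_rot: [-0.002, 0.992, 0.128, 0.001]
force: [2.9, 7.2, 6.5]
finger_gap: 0.27
grasp_force: 30.5
```

Run:
```python
from h import *
snap('top','t3')
a=cv2.imread('pics/t3.png')[190:280,285:385]
cv2.imwrite('pics/c3.png',cv2.resize(a,(600,540),interpolation=cv2.INTER_CUBIC))
```

```text
(no output)
```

View pics/c3.png

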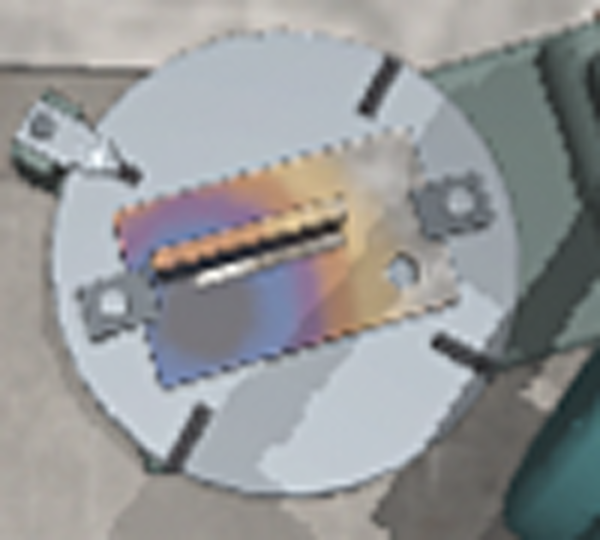

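The mark's inner end, at (130,175), now sits right under the pointer tip at (122,167), so they are lined up. Now I release and retreat.

Call:
{"api": "step_arm", "payload": {
  "commands": [
    [[0, 0, 0], 0],
    [[0, 0, 0], 0],
    [[0, 0, 0], 0],
    [[0, 0, 0], 0],
    [[0, 0, 0], 0],
    [[0, 0, 0], 0],
    [[0, 0, 0], 0],
    [[0, 0, 0], 0]
  ],
  "jaw": 1
}}

```text
clock: 8.7
tcp_pos: [0.4456, -0.2774, 0.1173]
ee_rot: [0.0, 0.992, 0.128, 0.0]
force: [0.3, 0.1, 0.1]
finger_gap: 0.997
grasp_force: 0.0
```

Call:
{"api": "step_arm", "payload": {
  "commands": [
    [[0, 0, 2], 0],
    [[0, 0, 5], 0],
    [[0, 0, 9], 0],
    [[0, 0, 12], 0],
    [[0, -4, 12], 0],
    [[0, -8, 12], 0],
    [[0, -12, 12], 0],
    [[0, -15, 12], 0],
    [[0, -15, 12], 0],
    [[0, -15, 12], 0]
  ]
}}

```text
clock: 9.7
tcp_pos: [0.4453, -0.4275, 0.2367]
ee_rot: [-0.001, 0.992, 0.127, -0.0]
force: [-1.0, -0.2, 0.5]
finger_gap: 1.002
grasp_force: 0.0
```

Run:
```python
from h import *
snap('top','t4')
a=cv2.imread('pics/t4.png')[180:285,280:430]
cv2.imwrite('pics/c4.png',cv2.resize(a,(750,525),interpolation=cv2.INTER_CUBIC))
```

```text
(no output)
```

View pics/c4.png

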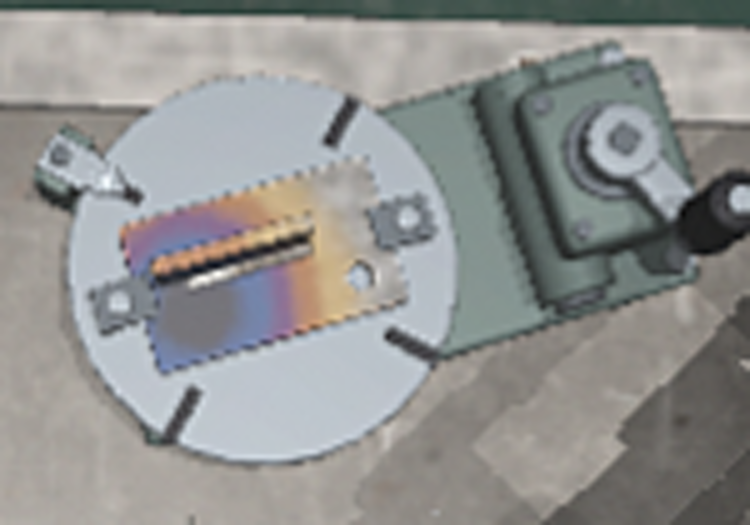

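The mark at (135,192) is still under the pointer tip at (122,185), and the handle is free at (738,200).

```bash
python3 -c "
from bench import sign_off
print(sign_off())"
```

```text
the job is handed in; nothing more can be done
None
```

I wound the crank about 1.8 turns clockwise until the next mark sat under the pointer tip, then let go of the handle, backed the arm clear, and handed the job in at about 10 s; no verdict came back.

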